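# Hold a loaded slide carrier flush on a tilted ion-source platform

### The arm

A 6-joint arm with a two-finger parallel gripper is mounted at the origin on the work surface. World frame = base frame: x ahead of the robot, y to its left, z up, the work surface at z = 0. Lengths are in m, angles in rad, forces in N, time in s.
With the tool pointing down it reaches from about 0.325 to 0.9 m from the base axis. Payload 3.5 kg.
Tool frame: the origin (TCP) lies midway between the tips of the shut fingers; the grasp point (between the pads) lies 19 mm behind it; z points along the fingers, y is the direction in which the jaws open and shut (so a half turn about z gives the same grasp; the last joint's range is limited). The gripper opens to 85 mm and grips with 20 to 120 N. Pads are 22 mm wide; open, the fingers measure 114 mm over their backs; the gripper's body (76 mm by 85 mm) begins 54 mm behind the grasp point. The pads swing forward as they close: fully open they stand 13 mm farther back than shut.
Start: joints at [-1.339, 0.276, -0.026, 1.268, 0, 1.467], TCP at [0.205, -0.59, 0.231] pointing down, gripper open.
Joint ranges: [-3.12, 3.12], [-0.85, 1.88], [-1.08, 1.24], [-1.95, 2.15], [-1.57, 1.53], [-3.14, 3.14]. Speed limits (rad/s): [2.57, 2.57, 3.14, 3.14, 3.14, 3.14].

### API

Orientations are given as a 3x3 rotation matrix whose columns are the frame's x, y, z axes.
In Python, from station import monitor, vision, ctrl gives the robot as it stands.
- The arm moves only by the tool apply_moves, never from a script. Its argument "deltas" is one flat list of numbers, 7 for each row, row after row: the shift along the tool's x, y, z in mm, then the turn, a rotation vector about the tool's x, y, z in rad, then the opening, from 0 (shut) to 1 (fully open). A call has 1 to 20 rows; each row shifts and turns the commanded pose from where the row before left it, along the tool's axes as they then stand; what a row does not reach is not made up. A row lasts 1/8 s, in which the tool goes at most 62.5 mm and 10.7 degrees, less where a joint would pass 70% of its speed; a pose out of reach is approached as far as the arm can. A call is refused whole if a number of a shift passes 62.5 or a number of a turn 0.188, either way. A call with a gripper value outside its range is refused whole. The fingers move at their own pace and stop on an object; "force" is the grip in N (left out, the last holds). Time passes only in rows, so rows that do not move let the fingers close. It gives the time, the measured TCP pose, the force and the opening at its end, in the units of the state.
- monitor.observe(): the state, without advancing time (a new reading comes with each control period).
- vision.capture(name): name is "side" or "top"; returns a dict with "pixels" (480x640x3 uint8, red, green, blue), "vfov" (degrees; the focal length in pixels is half the picture's height over the tangent of half this angle, whatever the lens; pixels are square), "cx", "cy" (the principal point, pixels), "view" (4x4, takes a point from world to camera coordinates). Camera axes: x right, y up, looking along -z (the intrinsics and any distortion apply to the point x, -y, -z); pixel columns grow to the right and rows downward; lengths in m; the calibration is good to about 2 mm. A picture is of the moment at which its call begins. There is no depth.
- ctrl.hand_in(): hands the job in, once; it reports no verdict.
The state is a dict: "time_s": time; "joint_positions": joint angles; "qvel": joint speeds; "joint_torque": joint torques, N m; "tool_pos": TCP position; "tool_rot": TCP orientation; "force": force on the tool from outside, world axes, zero at the start; "moment": the same for the moment, N m; "finger_gap": finger opening in m.
Only numpy, scipy, OpenCV 4.12 (cv2) and the standard library are available. Lean on these libraries where they do the work, as an engineer would, in place of code of your own. Each camera call takes 0.05 s, during which the arm holds its last target. There are 200 camera calls.

### The job

Seat the white sample slide flat and square in the pocket of the aluminium slide carrier and let go of it, then pick the carrier up by its black grip and lay it flush on the tilted platform of the open ion source, inside the engraved white outline with the slide end uphill towards the inlet cone. Press it lightly against the platform and finish while still holding it there by the grip: do not let go. Leave the platform's tilt as it is set, do not bump the inlet or press hard, and leave the blue slide and everything else on the bench where it is.

Things in the scene. Friction and masses are not known exactly. Their poses are not given: they have to be found in the camera images.
- slide: White sample slide, a loose block 50 x 26 x 10 mm (x, y, z), 35 g, with eight small brown spots on its white top; lies flat on the bench, face up. Origin at the centre of its underside; x along its length, z up out of the spotted face. Either way round in the pocket is right.
- blue_slide: Blue slide of the same size, a bystander; leave it alone. Same axes as the white slide.
- carrier: Loose aluminium paddle 120 x 44 x 9 mm (x, y, z), about 140 g, flat on the bench. Origin at the centre of its underside, x towards the pocket end, z up. At the +x end the slide pocket; at the -x end an upright black grip rib 36 mm long (x), 12 mm thick (y), from 9 to 39 mm above the underside, centred on the midline 32 mm behind the origin.
- pocket (a point): Centre of the floor of the carrier's pocket, 27 mm ahead (+x) of the carrier's origin and 5 mm above its underside; axes as the carrier's. The seated slide's origin comes here. Pocket 53 x 29 mm, 4 mm deep, so the slide stands 6 mm proud; each long side has a finger notch 35 mm long at its middle, open outwards and cut to floor level.
- grip (a point): Point in the black grip rib to take it by, 32 mm behind (-x) the carrier's origin and 31 mm above its underside (8 mm below the rib's top); axes as the carrier's. Pinch across y.
- face (a point): Centre of the tilted platform's face and of its engraved white outline (140 x 60 mm); about 0.10 m above the bench. z is the face's outward normal, x points uphill to the inlet cone, y across. Dark plate 150 x 74 x 8 mm, nothing beside or above its face. The carrier's origin comes here, its x along this x. Slope 15 to 32 degrees, low edge towards the robot; clamped, turns only under 6 N m.
- toe (a point): Middle of the platform's low edge, 75 mm downhill (-x) of face on the upper face; tells whether the tilt has been disturbed.
- platform (a joint): Tilt of the platform in rad, 0 level, growing as the end by the inlet rises; set and clamped between 0.26 and 0.56 at the start, not to be changed.
- cone_tip (a point): Tip of the steel inlet cone, which points to the robot from the slate block 80 mm behind; it stands about 20 to 30 mm beyond the carrier's uphill end when the carrier is in the outline.
- source: The open ion source: aluminium base plate 300 x 140 x 12 mm (x from -90 to +210 mm of the origin), fixed to the bench. Origin on the bench under the platform's tilt axis, x towards the inlet block, z up. The tilt axis lies along y 85 mm above the origin; the platform's upper face is 20 mm from it.
- inlet: Inlet of the source, fixed on its base: slate block 60 x 110 mm at x 148 to 208 mm of the source's origin, 0.19 m high, 0.22 m with the brass spray nozzle on top, and the steel cone reaching forward to cone_tip. Origin and axes as source. Do not bump it.
- amber_bottle: Bystander: capped amber glass bottle, 52 mm across, 115 mm tall; origin under its centre.
- reagent_bottle: Bystander: clear bottle with blue cap, 62 mm across, 135 mm tall; origin under its centre.
- beaker: Bystander: glass beaker, 68 mm across, 85 mm tall; origin under its centre.
- spanner: Bystander: fitting spanner 140 mm long, lying along its x.
- vial_tray: Bystander: blue tray of capped vials, 80 x 150 mm, 43 mm tall; origin under its centre.
There are look-alikes about, which are no part of the job. Of the things that look like the slide, take the one that is farthest to the robot's left at the start. What is shaped like the carrier but green is not meant.

How it is judged:
By the outcome, as a careful person would: the job done as asked, in the order asked, and still so for the second after the job is handed in, while the arm keeps its last pose, push and grip.
It also fails if it takes over 58 s, if anything falls off the work surface, if the arm or the gripper's body presses on something with over 40 N, if the wrist force passes 120 N, or if a joint passes its speed limit or range.

## Working session

There is one attempt and no reset: what is moved stays moved. The work goes in short steps, Python scripts to look and compute and a tool call to move; the robot and the scene stay as the last step left them, time stands still between calls to the robot, and variables do not carry over. Pictures are saved under pics/ and viewed, about 8 in all and at most 12, crops included, and the job is handed in when it is done.

Besides the shell and the picture viewer there is one more tool, called after "Request:" in YAML: its name, and indented under it one key for each argument. apply_moves: Moves the arm, as the interface text tells. Its arguments: {"type":"object","properties":{"deltas":{"type":"array"},"force":{"type":"number"}},"required":["deltas"]}

```bash
ls; mkdir -p pics; python3 - <<'E'
from station import monitor, vision, ctrl
import cv2,numpy as np,pickle
s=monitor.observe(); print({k:np.round(v,3).tolist() for k,v in s.items()})
for n in("top","side"):
    c=vision.capture(n); cv2.imwrite(f"pics/{n}0.png",c["pixels"][:,:,::-1]); print({k:(np.round(v,4).tolist() if k!="pixels" else 0) for k,v in c.items()})
    pickle.dump(c,open(f"{n}0.pkl","wb"))
E
```

```text
pics
{'time_s': 0.0, 'joint_positions': [-1.339, 0.277, -0.028, 1.268, 0.0, 1.467], 'qvel': [0.002, 0.0, 0.0, 0.0, -0.001, -0.0], 'joint_torque': [-0.002, -44.551, 29.52, 0.016, -0.0, -0.0], 'tool_pos': [0.205, -0.59, 0.23], 'tool_rot': [[0.944, 0.329, -0.001], [0.329, -0.944, 0.002], [0.0, -0.002, -1.0]], 'force': [0.581, 0.141, -0.728], 'moment': [0.05, -0.011, -0.004], 'finger_gap': 0.085}
{'pixels': 0, 'vfov': 42.8147, 'cx': 310.1677, 'cy': 237.2534, 'view': [[-0.0085, -0.9999, 0.0094, 0.026], [0.9923, -0.0072, 0.1239, -0.5558], [-0.1238, 0.0104, 0.9923, -1.6406], [0.0, 0.0, 0.0, 1.0]]}
{'pixels': 0, 'vfov': 46.7538, 'cx': 310.6655, 'cy': 235.2343, 'view': [[0.8869, -0.462, -0.0055, -0.4713], [0.3177, 0.6012, 0.7333, -0.2817], [-0.3355, -0.652, 0.6799, -1.0555], [0.0, 0.0, 0.0, 1.0]]}
```

View pics/top0.png

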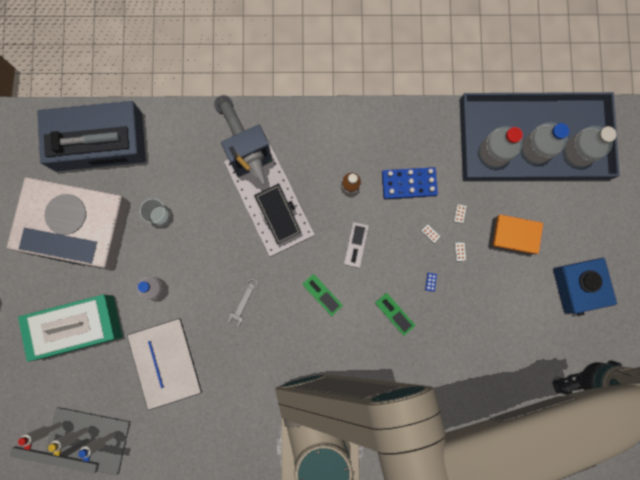

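View pics/side0.png

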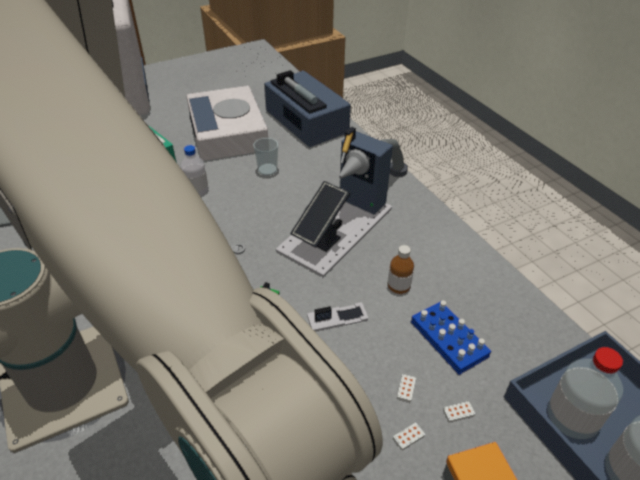

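The top view shows the carrier at about (356,245), pocket end up the picture (+x). The leftmost white slide is at (430,233), and the platform is at about (278,213). In the side view the platform is at (320,213) and the carrier at (338,315). I'll measure these with masks next.

```bash
cat > h.py <<'E'
import numpy as np,cv2,pickle
from scipy.optimize import least_squares
def load(n): return pickle.load(open(n+".pkl","rb"))
def K(c):
    f=240/np.tan(np.radians(c["vfov"])/2); return f,c["cx"],c["cy"]
def ray(c,p):
    f,cx,cy=K(c); V=np.array(c["view"]); R=V[:3,:3]
    d=R.T@np.array([(p[0]-cx)/f,-(p[1]-cy)/f,-1]); return -R.T@V[:3,3],d
def plane(c,p,z):
    o,d=ray(c,p); return o+d*(z-o[2])/d[2]
def proj(c,X):
    f,cx,cy=K(c); V=np.array(c["view"]); q=V[:3,:3]@np.asarray(X)+V[:3,3]; return np.array([cx+f*q[0]/-q[2],cy-f*q[1]/-q[2]])
def tri(c1,p1,c2,p2):
    (a,u),(b,v)=ray(c1,p1),ray(c2,p2)
    t=np.linalg.lstsq(np.c_[u,-v],b-a,rcond=None)[0]; A=a+t[0]*u;B=b+t[1]*v
    return (A+B)/2,np.linalg.norm(A-B)
def rects(c,box,mask,amin=30,z=0.01):
    x0,y0,x1,y1=box; S=6
    im=cv2.resize(c["pixels"][y0:y1,x0:x1],None,fx=S,fy=S,interpolation=cv2.INTER_CUBIC)
    m=cv2.morphologyEx(mask(im).astype(np.uint8),cv2.MORPH_CLOSE,np.ones((19,19)))
    out=[]
    for k in cv2.findContours(m,cv2.RETR_EXTERNAL,cv2.CHAIN_APPROX_NONE)[0]:
        if cv2.contourArea(k)<amin*S*S: continue
        P=(k[:,0,:].astype(float)+.5)/S-.5+[x0,y0]
        W=np.array([plane(c,p,z)[:2] for p in P])*1000
        r=cv2.minAreaRect(W.astype(np.float32)); out.append((P.mean(0),r,cv2.boxPoints(r)))
    return out
E
python3 - <<'E'
from h import *
t,s=load("top0"),load("side0")
for c in(t,s): print("cam",np.round(ray(c,(0,0))[0],3))
white=lambda im:(im.min(2)>150)|((im[...,0]>165))
br=lambda im:(im.min(2)>135)
for n,c,b in(("top",t,(415,195,475,270)),("side",s,(385,365,480,455))):
    for P,r,bx in rects(c,b,white): print(n,"slide",P.round(1),np.round(r[0],1),np.round(r[1],1),round(r[2],1))
for P,r,bx in rects(t,(335,215,378,275),br,z=.009): print("carrier",P.round(1),np.round(r[0],1),np.round(r[1],1),round(r[2],1))
for P,r,bx in rects(s,(300,295,375,335),br,z=.009): print("carrier s",P.round(1),np.round(r[0],1),np.round(r[1],1),round(r[2],1))
z=lambda c,a,b,w,h:cv2.resize(c["pixels"][b:b+h,a:a+w],(400,300),interpolation=cv2.INTER_CUBIC)
o=np.vstack([np.hstack([z(t,238,170,80,60),z(s,272,180,100,75)]),np.hstack([z(t,316,215,80,60),z(s,300,280,80,60)])])
cv2.imwrite("pics/crop1.png",o[:,:,::-1])
E
```

```text
cam [0.349 0.039 1.696]
cam [ 0.153 -0.737  0.922]
top slide [460.2 251.1] [ 517.2 -394.7] [52.  27.5] 3.7
top slide [430.4 233.1] [ 568.5 -314.1] [50.8 26.2] 44.4
top slide [460.  213.2] [ 624.  -398.1] [26.7 50.6] 77.1
side slide [466.9 451.9] [ 585.8 -468.2] [14.1 53.8] 78.3
side slide [408.9 434.7] [ 518.8 -394. ] [52.  28.1] 2.8
side slide [459.1 410.1] [ 625.7 -397.2] [28.3 52. ] 76.9
side slide [406.5 386.3] [ 569.9 -313. ] [52.9 29.1] 44.4
carrier [356.  244.3] [ 538.8 -105.4] [ 48.7 123.6] 77.3
carrier s [337.3 314.3] [ 541.8 -102.9] [106.5 162.1] 62.2
```

View pics/crop1.png

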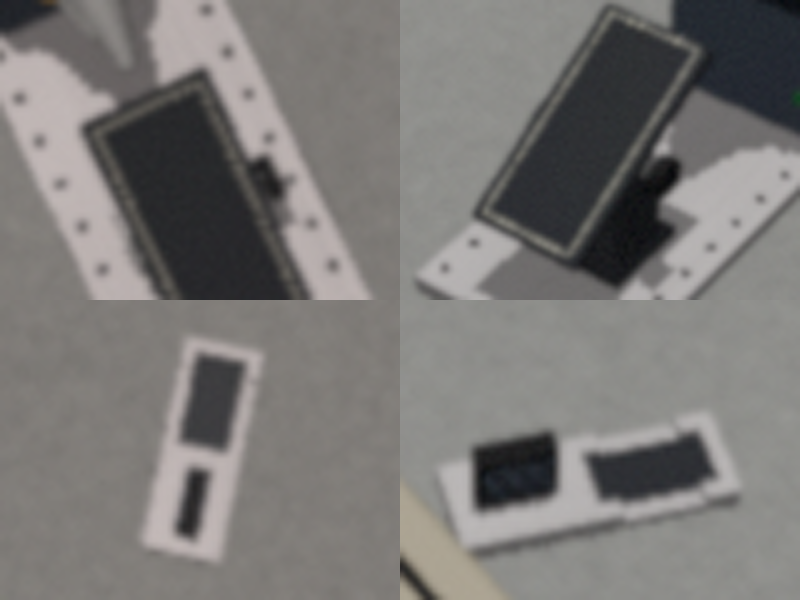

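The crops show the outlined platform in both views, and the carrier with its pocket at the upper right and black rib at the lower left. The two views agree to about 1.5 mm. The slide is at (568.5, -314), yaw 44°. I'll start moving, then measure the platform.

Request:
apply_moves:
  deltas: [54,-17.5,0,0,0,0,0.55,54,-17.5,0,0,0,0,0.55,54,-17.5,0,0,0,0,0.55,54,-17.5,0,0,0,0,0.55,54,-17.5,0,0,0,0,0.55,54,-17.5,0,0,0,0,0.55,54,-17.5,0,0,0,0,0.55,54,-17.5,0,0,0,0,0.55,0,0,50,0,0,-0.147,0.55,0,0,50,0,0,-0.147,0.55,0,0,40,0,0,-0.147,0.55,0,0,0,0,0,0,0.55,0,0,0,0,0,0,0.55]
  force: 30

```text
time_s: 1.72
tool_pos: [0.5681, -0.3167, 0.0926]
tool_rot: [[0.715, 0.699, 0.001], [0.699, -0.715, -0.001], [0.0, 0.002, -1.0]]
force: [-1.1, -0.5, 0.5]
finger_gap: 0.0468
```

```bash
cat >> h.py <<'E'
def quad(c,seed,thr,box):
    x0,y0,x1,y1=box; S=8
    g=cv2.resize(cv2.cvtColor(c["pixels"],cv2.COLOR_RGB2GRAY)[y0:y1,x0:x1],None,fx=S,fy=S,interpolation=cv2.INTER_CUBIC)
    n,L=cv2.connectedComponents(cv2.morphologyEx((g<thr).astype(np.uint8),cv2.MORPH_OPEN,np.ones((9,9))))
    m=(L==L[int((seed[1]-y0)*S),int((seed[0]-x0)*S)]).astype(np.uint8)
    k=max(cv2.findContours(m,cv2.RETR_EXTERNAL,cv2.CHAIN_APPROX_NONE)[0],key=cv2.contourArea)
    e=0.02*cv2.arcLength(k,True); q=cv2.approxPolyDP(cv2.convexHull(k),e,True)[:,0].astype(float)
    k=k[:,0].astype(float); L4=[]
    for i in range(len(q)):
        a,b=q[i],q[(i+1)%len(q)]; u=(b-a)/np.linalg.norm(b-a); w=k-a; t=w@u/np.linalg.norm(b-a); d=abs(w@[-u[1],u[0]])
        v=cv2.fitLine(k[(t>.1)&(t<.9)&(d<10)].astype(np.float32),cv2.DIST_HUBER,0,.01,.01).ravel(); L4.append(np.cross([v[0],v[1],0],[0,0,1])[:2].tolist()+[0]); L4[-1][2]=-(np.dot(L4[-1][:2],v[2:]))
    C=[]
    for i in range(len(q)):
        p=np.cross(L4[i-1],L4[i]); C.append((p[:2]/p[2]+.5)/S-.5+[x0,y0])
    return np.array(C)
E
python3 - <<'E'
from h import *
t,s=load("top0"),load("side0")
for th in (80,95):
    a=quad(t,(278,213),th,(238,170,325,260)); b=quad(s,(320,213),th,(280,170,355,255))
    print(th,a.round(1).tolist(),b.round(1).tolist())
from station import monitor
m=monitor.observe(); print(m["time_s"],np.round(m["tool_pos"],4),np.round(m["tool_rot"],3).tolist(),m["finger_gap"],np.round(m["force"],1))
E
```

```text
80 [[277.5, 186.6], [292.9, 204.5], [296.8, 231.9], [278.9, 240.9], [256.9, 196.0]] [[324.9, 184.1], [344.5, 192.6], [313.3, 241.8], [294.1, 231.8]]
95 [[277.0, 183.9], [292.9, 204.2], [299.8, 233.8], [278.0, 244.6], [253.7, 194.9]] [[354.8, 168.8], [336.1, 243.7], [289.3, 234.3], [319.4, 187.1]]
1.725 [ 0.5681 -0.3167  0.0926] [[0.715, 0.699, 0.001], [0.699, -0.715, -0.001], [0.0, 0.002, -1.0]] 0.046783435975925776 [-1.1 -0.5  0.5]
```

Request:
apply_moves:
  deltas: [2,-1.5,30,0,0,0,0.55,0,0,30,0,0,0,0.55,0,0,20,0,0,0,0.55,0,0,10,0,0,0,0.55,0,0,0,0,0,0,0.55,0,0,0,0,0,0,0.0,0,0,0,0,0,0,0.0,0,0,0,0,0,0,0.0,0,0,0,0,0,0,0.0]
  force: 30

```text
time_s: 2.85
tool_pos: [0.5689, -0.3144, 0.0027]
tool_rot: [[0.714, 0.7, 0.002], [0.7, -0.714, -0.002], [0.001, 0.003, -1.0]]
force: [0.2, 0.6, 5.6]
finger_gap: 0.025
```

```bash
python3 - <<'E'
from h import *
from scipy import ndimage
t,s=load("top0"),load("side0")
for n,c,box in(("t",t,(238,170,325,260)),("s",s,(280,170,355,255))):
    x0,y0,x1,y1=box
    g=cv2.cvtColor(c["pixels"],cv2.COLOR_RGB2GRAY)[y0:y1,x0:x1].astype(float)
    bh=cv2.morphologyEx(g,cv2.MORPH_TOPHAT,np.ones((5,5)))
    cv2.imwrite(f"pics/th{n}.png",cv2.resize(np.clip(bh*4,0,255).astype(np.uint8),(400,400)))
    print(n,np.percentile(g,[1,5,20]))
a,b=[cv2.imread(f"pics/th{n}.png",0) for n in "ts"]; cv2.imwrite("pics/th.png",np.hstack([a,b]))
E
```

```text
t [38. 40. 87.]
s [19. 29. 48.]
```

View pics/th.png

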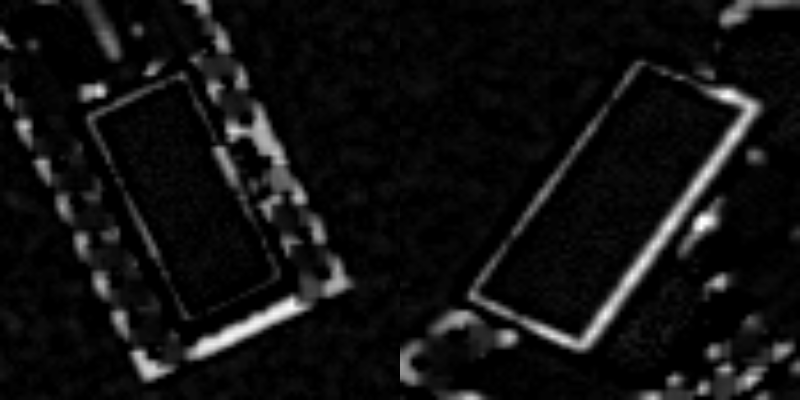

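The slide is gripped (gap 25 mm). The edge picture shows a clean platform outline in both views. Next I'll refine its corners and measure the pocket.

Request:
apply_moves:
  deltas: [0,0,-15,0,0,0,0,0,0,-40,0,0,0,0,0,0,-45,0,0,0,0,0,0,0,0,0,0,0]
  force: 30

```text
time_s: 3.35
tool_pos: [0.5708, -0.3157, 0.1067]
tool_rot: [[0.714, 0.7, 0.008], [0.7, -0.714, -0.005], [0.002, 0.009, -1.0]]
force: [1.1, 0.4, -0.5]
finger_gap: 0.0254
```

```bash
cat >> h.py <<'E'
from scipy.ndimage import map_coordinates
def outline(c,q,half=2.2):
    """refine approx outline corners: fit each side through the bright ridge, intersect"""
    g=cv2.cvtColor(c["pixels"],cv2.COLOR_RGB2GRAY).astype(float); q=np.array(q,float)
    for it in range(2):
        Ls=[]
        for i in range(4):
            a,b=q[i],q[(i+1)%4]; u=(b-a)/np.linalg.norm(b-a); n=np.array([-u[1],u[0]]); d=np.linspace(-half,half,45); P=[]
            for t in np.linspace(.1,.9,25):
                p=a+t*(b-a)+d[:,None]*n; v=map_coordinates(g,[p[:,1],p[:,0]],order=3)
                v[0]=v[-1]=1e9 if False else v.min()
                pk=[j for j in range(1,44) if v[j]>=v[j-1] and v[j]>v[j+1] and v[j]-v.min()>8]
                if pk: P.append(p[min(pk,key=lambda j:abs(d[j]))])
            v=cv2.fitLine(np.array(P,np.float32),cv2.DIST_HUBER,0,.01,.01).ravel().astype(float)
            Ls.append([-v[1],v[0],v[1]*v[2]-v[0]*v[3]])
        q=np.array([(lambda p:p[:2]/p[2])(np.cross(Ls[i-1],Ls[i])) for i in range(4)]); half=1.5
    return q
E
python3 - <<'E'
from h import *
t,s=load("top0"),load("side0")
qt=outline(t,[(257.6,196.6),(278.2,186.2),(298.7,231.9),(279.3,242.0)])
qs=outline(s,[(325.4,183.4),(347.5,192.3),(314.3,244),(293.1,232.9)])
X=[];
for a,b in zip(qt,qs):
    x,e=tri(t,a,s,b); X.append(x); print(a.round(1),b.round(1),(x*1000).round(1),round(e*1000,2))
X=np.array(X); c=X.mean(0); ux=(X[0]+X[1]-X[2]-X[3])/2; uy=(X[0]+X[3]-X[1]-X[2])/2
print("c",c.round(4),"len",np.linalg.norm(ux),np.linalg.norm(uy),"yaw x",np.degrees(np.arctan2(ux[1],ux[0])),"yaw y",np.degrees(np.arctan2(uy[1],uy[0]))-90,"tilt",np.degrees(np.arctan2(ux[2],np.hypot(*ux[:2]))),"roll",np.degrees(np.arcsin(uy[2]/np.linalg.norm(uy))))
dark=lambda im:(im.max(2)<110)
for P,r,bx in rects(t,(340,218,375,270),dark,10,z=.009): print("dark",P.round(1),np.round(r[0],1),np.round(r[1],1),round(r[2],1))
from station import vision
for n in("top","side"):
    cc=vision.capture(n); pickle.dump(cc,open(n+"1.pkl","wb"))
z=lambda c,a,b,w,h:cv2.resize(c["pixels"][b:b+h,a:a+w],(400,300),interpolation=cv2.INTER_CUBIC)
cv2.imwrite("pics/held.png",np.hstack([z(load("top1"),380,190,120,90),z(load("side1"),360,280,160,120)])[:,:,::-1])
E
```

```text
[256.7 195.9] [324.5 182.7] [651.9 160.2 136.4] 0.24
[277.5 185.9] [346.1 192.1] [678.  106.2 136.8] 0.15
[298.5 231.8] [313.5 243.5] [566.5  53.1  70. ] 0.31
[278.4 241.9] [292.4 232.4] [540.2 106.9  71. ] 1.23
c [0.6092 0.1066 0.1036] len 0.14022702650745475 0.059881226728551985 yaw x 25.490366211243913 yaw y 25.94350246144677 tilt 28.123537658758778 roll 0.27437718578897013
dark [354.1 255.2] [508.2 -99.9] [12.3 38.1] 76.6
dark [358.  234.9] [ 564.8 -111.5] [27.2 50.1] 76.9
```

View pics/held.png

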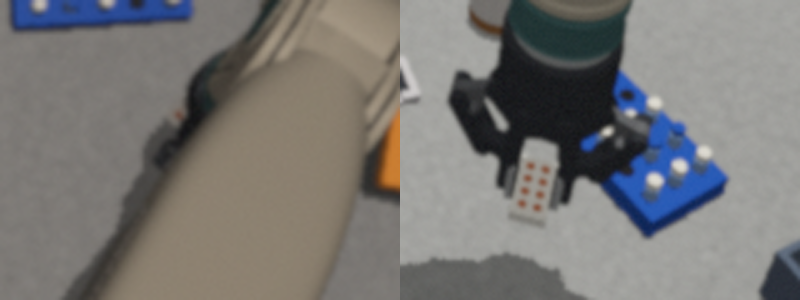

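The outline triangulates to 140.2 x 59.9 mm, so the face pose is reliable: centre (609.2, 106.6, 103.6), yaw 25.6°, tilt 28.1°. The side crop shows the slide level in the fingers. Next I'll go above the pocket at (565, -111.4), yaw 167.

Request:
apply_moves:
  deltas: [35,-37.5,0,0,0,0,0,35,-37.5,0,0,0,0,0,35,-37.5,0,0,0,0,0,34,-37.5,0,0,0,0,0,0,0,0,0,0,-0.1785,0,0,0,0,0,0,-0.1785,0,0,0,0,0,0,-0.1785,0,0,0,0,0,0,-0.1785,0,0,0,0,0,0,-0.1785,0,0,0,0,0,0,-0.1785,0,0,0,0,0,0,-0.1785,0,0,0,0,0,0,-0.1785,0,0,0,0,0,0,-0.1785,0,0,0,0,0,0,-0.1785,0,0,0,0,0,0,-0.1785,0,0,0,0,0,0,-0.1785,0,0,0,0,0,0,0,0,0,0,0,0,0,0,0,0]
  force: 30

```text
validation failed for argument at $.de...
```

Request:
apply_moves:
  deltas: [35,-37.5,0,0,0,0,0,35,-37.5,0,0,0,0,0,35,-37.5,0,0,0,0,0,34,-37.5,0,0,0,0,0,0,0,0,0,0,-0.178,0,0,0,0,0,0,-0.178,0,0,0,0,0,0,-0.178,0,0,0,0,0,0,-0.178,0,0,0,0,0,0,-0.178,0,0,0,0,0,0,-0.178,0,0,0,0,0,0,-0.178,0,0,0,0,0,0,-0.178,0,0,0,0,0,0,-0.178,0,0,0,0,0,0,-0.178,0,0,0,0,0,0,-0.178,0,0,0,0,0,0,-0.178,0,0,0,0,0,0,0,0,0,0,0,0,0,0,0]
  force: 30

```text
time_s: 5.7
tool_pos: [0.561, -0.109, 0.1003]
tool_rot: [[-0.973, 0.23, -0.002], [0.23, 0.973, 0.001], [0.002, 0.0, -1.0]]
force: [0.1, -0.4, -1.0]
finger_gap: 0.0249
```

Request:
apply_moves:
  deltas: [-4.4,-1.4,30,0,0,-0.007,0,0,0,30,0,0,0,0,0,0,10,0,0,0,0,0,0,0,0,0,0,0,0,0,0,0,0,0,0]
  force: 30

```text
time_s: 6.32
tool_pos: [0.5669, -0.1119, 0.0325]
tool_rot: [[-0.975, 0.221, 0.002], [0.221, 0.975, -0.001], [-0.002, -0.0, -1.0]]
force: [0.4, 0.3, 0.5]
finger_gap: 0.0253
```

```bash
python3 - <<'E'
from h import *
from station import vision,monitor
for n in("top","side"):
    cc=vision.capture(n); pickle.dump(cc,open(n+"2.pkl","wb"))
m=monitor.observe(); print(np.round(m["tool_pos"],4),np.round(m["tool_rot"],3).tolist(),m["time_s"])
z=lambda c,a,b,w,h:cv2.resize(c["pixels"][b:b+h,a:a+w],(400,300),interpolation=cv2.INTER_CUBIC)
cv2.imwrite("pics/hov.png",np.hstack([z(load("top2"),316,200,80,60),z(load("side2"),300,260,100,75)])[:,:,::-1])
E
```

```text
[ 0.5671 -0.112   0.0327] [[-0.975, 0.221, 0.002], [0.221, 0.975, -0.001], [-0.003, -0.0, -1.0]] 6.425
```

View pics/hov.png

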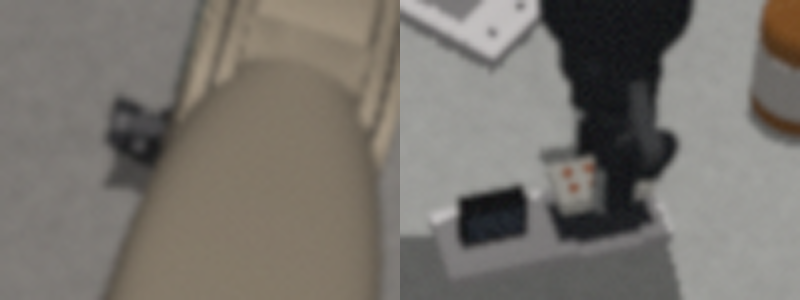

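The side crop shows the slide's rear end over the pocket, with spots at about (568,172), (573,188) and (588,168) in the crop; the top view is blocked by the arm. I'll use the spots to get the slide's pose in the fingers.

```bash
cat >> h.py <<'E'
def spots(c,box,S=8):
    x0,y0,x1,y1=box
    im=cv2.resize(c["pixels"][y0:y1,x0:x1],None,fx=S,fy=S,interpolation=cv2.INTER_CUBIC).astype(int)
    d=np.clip(im[...,0]-im[...,2],0,255); m=((d>45)&(im[...,0]>110)).astype(np.uint8)
    n,L,st,ce=cv2.connectedComponentsWithStats(m); P=[]
    for i in range(1,n):
        if 40<st[i,4]<1200:
            yy,xx=np.where(L==i); w=d[yy,xx]-30.; P.append([(w@xx/w.sum()+.5)/S-.5+x0,(w@yy/w.sum()+.5)/S-.5+y0,st[i,4]])
    return np.array(P)
def Rz(a): return np.array([[np.cos(a),-np.sin(a),0],[np.sin(a),np.cos(a),0],[0,0,1]])
E
python3 - <<'E'
from h import *
a=np.radians(44.4)
for n,box in(("top0",(420,222,441,245)),("side0",(393,370,420,402))):
    c=load(n); P=spots(c,box); W=np.array([plane(c,p[:2],.01) for p in P])*1000
    print(n,len(P),"centroid",W.mean(0).round(1)); l=(W-W.mean(0))@Rz(a); print(l[:,:2].round(1).tolist())
for n,box in(("side1",(400,330,430,372)),("side2",(330,290,355,320))):
    c=load(n); P=spots(c,box); print(n,P.round(1).tolist())
E
```

```text
top0 8 centroid [ 568.1 -313.6   10. ]
[[16.7, -5.0], [16.8, 5.3], [5.3, -4.9], [5.1, 5.2], [-5.4, -5.3], [-5.7, 4.9], [-16.4, -5.5], [-16.4, 5.3]]
side0 8 centroid [ 569.7 -313.1   10. ]
[[16.6, 5.3], [16.4, -5.2], [5.5, 5.4], [5.6, -5.2], [-5.5, 5.2], [-5.6, -5.2], [-16.5, 5.1], [-16.5, -5.3]]
side1 [[411.8, 345.9, 245.0], [417.8, 347.4, 253.0], [410.7, 350.8, 252.0], [416.7, 352.3, 251.0], [409.6, 355.9, 255.0], [415.6, 357.4, 272.0], [408.3, 360.9, 257.0], [414.4, 362.6, 269.0]]
side2 [[346.7, 301.6, 67.0], [341.4, 302.7, 67.0], [343.0, 306.5, 53.0]]
```

```bash
python3 - <<'E'
from h import *
c=load("side1"); f,cx,cy=K(c); P=spots(c,(400,330,430,372))[:,:2]
P=P[np.argsort(P[:,1])]; 
O=[]
xs=[16.5,16.5,5.5,5.5,-5.5,-5.5,-16.5,-16.5]
P=np.array([p for i in range(0,8,2) for p in sorted(P[i:i+2].tolist())])
O=np.array([[x,5.25*(1 if i%2==0 else -1),0] for i,x in enumerate(xs)])
V=np.array(c["view"]); F=np.diag([1,-1,-1.])
n,rv,tv,er=cv2.solvePnPGeneric(O,P,np.array([[f,0,cx],[0,f,cy],[0,0,1]]),None,flags=cv2.SOLVEPNP_IPPE)
Rt=np.array([[.714,.7,.008],[.7,-.714,-.005],[.002,.009,-1]]); tp=np.array([570.8,-315.7,106.7])
for r,t,e in zip(rv,tv,er):
    R=V[:3,:3].T@F@cv2.Rodrigues(r)[0]; X=V[:3,:3].T@(F@t.ravel()/1000-V[:3,3])*1000
    print("pos",X.round(1),"err",e,"R",R.round(3).tolist()); print(" in tool",(Rt.T@(X-tp)).round(1))
X=plane(c,P.mean(0),.114)*1000; print("plane .114",X.round(1),"tool",(Rt.T@(X-tp)).round(1))
# side2: expected pose; spots +x-tool... nearest rear end
c=load("side2"); R2=np.array([[-.975,.221,.002],[.221,.975,-.001],[-.002,0,-1]]); t2=np.array([567,-112,32.6])
for p in spots(c,(330,290,355,320))[:,:2]:
    X=plane(c,p,.040)*1000; print("s2",X.round(1),(R2.T@(X-t2)).round(1))
# pocket & rib in side0
c=load("side0")
dark=lambda im:(im.max(2)<110)
for P,r,bx in rects(c,(335,300,372,328),dark,10,z=.009): print("pocket side z9",P.round(1),np.round(r[0],1),np.round(r[1],1),round(r[2],1))
for P,r,bx in rects(c,(335,300,372,328),dark,10,z=.005): print("pocket side z5",np.round(r[0],1),np.round(r[1],1),round(r[2],1))
E
```

```text
pos [ 569.5 -313.7  112.7] err [0.01959135] R [[0.714, -0.7, 0.003], [0.7, 0.714, -0.001], [-0.001, 0.003, 1.0]]
 in tool [ 0.5 -2.3 -6. ]
pos [ 569.3 -313.9  112.9] err [0.06817259] R [[0.223, -0.707, -0.671], [0.201, 0.707, -0.678], [0.954, 0.016, 0.299]]
 in tool [ 0.2 -2.3 -6.2]
plane .114 [ 568.8 -314.5  114. ] tool [-0.6 -2.2 -7.3]
s2 [ 561.  -104.9   40. ] [ 7.4  5.6 -7.4]
s2 [ 549.9 -102.4   40. ] [18.8  5.6 -7.4]
s2 [ 547.7 -112.7   40. ] [18.6 -5.  -7.4]
pocket side z9 [339.1 325.7] [ 529.3 -132.3] [ 8.4 21.5] 75.9
pocket side z9 [349.6 313.4] [ 565.  -113.7] [29.3 50.8] 77.1
pocket side z5 [ 530.9 -129.6] [ 8.4 21.6] 75.9
pocket side z5 [ 566.8 -111. ] [29.4 51.1] 77.1
```

```bash
python3 - <<'E'
from h import *
a=np.radians(-13.0)
for n,box in(("top0",(335,215,378,275)),("side0",(300,295,375,335))):
    c=load(n); x0,y0,x1,y1=box; S=8
    g=cv2.cvtColor(c["pixels"][y0:y1,x0:x1],cv2.COLOR_RGB2GRAY); print(n,np.percentile(g,[30,50,85,95,99]))
    bg=np.median(g); fg=np.percentile(g,95); G=cv2.resize(g,None,fx=S,fy=S,interpolation=cv2.INTER_CUBIC)
    m=(G>(bg+fg)/2).astype(np.uint8)
    ks=sorted(cv2.findContours(m,cv2.RETR_EXTERNAL,cv2.CHAIN_APPROX_NONE)[0],key=cv2.contourArea)
    k=ks[-1]; P=(k[:,0,:]+.5)/S-.5+[x0,y0]
    W=np.array([plane(c,p,.009) for p in P])*1000; l=(W-[565,-111.3,9])@Rz(a)
    for nm,ax,sg,lo,hi in(("+y",1,1,-75,25),("-y",1,-1,-75,25),("+x",0,1,-15,15),("-x",0,-1,-15,15)):
        o=1-ax; q=l[(l[:,o]>lo)&(l[:,o]<hi)&(l[:,ax]*sg>(15 if ax else (20 if sg>0 else 70)))]
        if len(q)<10: continue
        p=np.polyfit(q[:,o],q[:,ax],1); print(nm,"at mid",round(np.median(q[:,ax]),2),"slope deg",round(np.degrees(np.arctan(p[0])),2),"std",round((q[:,ax]-np.polyval(p,q[:,o])).std(),2))
E
```

```text
top0 [124. 126. 150. 178. 185.]
+y at mid 21.14 slope deg -2.48 std 2.33
-y at mid -22.09 slope deg 2.64 std 2.39
+x at mid 27.92 slope deg -1.25 std 2.89
-x at mid -86.65 slope deg -0.09 std 0.27
side0 [140. 142. 163. 178. 182.]
+y at mid 19.05 slope deg -0.5 std 2.08
-y at mid -20.85 slope deg -0.69 std 1.96
-x at mid -78.54 slope deg -0.57 std 5.12
```

```bash
python3 - <<'E'
from h import *
a=np.radians(-13.0)
def edge(c,ax,sg,lo,hi,e0):
    # scan world lines across the edge on plane z=9, half-level crossing
    r=[]
    g=cv2.cvtColor(c["pixels"],cv2.COLOR_RGB2GRAY).astype(float); d=np.arange(-7,7.01,.1)
    for o in np.arange(lo,hi,1.):
        L=np.zeros((len(d),3)); L[:,ax]=sg*e0+sg*d; L[:,1-ax]=o
        W=L@Rz(a).T+[565,-111.3,9]; p=np.array([proj(c,w/1000) for w in W]); v=map_coordinates(g,[p[:,1],p[:,0]],order=1)
        b=v[-15:].mean(); f=v[(d>-5.)&(d<0)].max(); h=(b+f)/2; j=np.where((v[:-1]>h)&(v[1:]<=h))[0]
        if f-b>20 and len(j): r.append((o,sg*(e0+d[j[-1]])))
    r=np.array(r); return r
for n in("top0","side0"):
    c=load(n)
    for nm,x in(("+y front",(1,1,19,31,22)),("+y mid",(1,1,-36,-20,22)),("-y front",(1,-1,19,31,22)),("-y mid",(1,-1,-80,-20,22)),("+x",(0,1,-19,19,33)),("-x",(0,-1,-19,19,87))):
        r=edge(c,*x)
        if len(r)>4: print(n,nm,len(r),np.median(r[:,1]).round(2),r[:,1].std().round(2),"slope",np.degrees(np.polyfit(r[:,0],r[:,1],1)[0]).round(1))
E
```

```text
top0 +y front 12 21.8 0.12 slope -0.1
top0 +y mid 16 21.6 0.22 slope 0.4
top0 -y front 12 -22.95 0.21 slope 2.8
top0 -y mid 60 -22.6 0.18 slope -0.1
top0 +x 38 33.7 0.18 slope 0.3
top0 -x 38 -86.7 0.26 slope 0.1
side0 +y front 11 22.4 0.08 slope 0.1
side0 +y mid 13 22.4 0.92 slope 11.4
side0 -y front 12 -22.5 0.24 slope 2.0
side0 -y mid 60 -22.2 0.17 slope -0.2
side0 +x 38 34.1 0.24 slope 0.7
side0 -x 34 -85.55 0.31 slope -1.6
```

Request:
apply_moves:
  deltas: [-1.2,0,7,0,0,0,0,0,0,7,0,0,0,0,0,0,4,0,0,0,0,0,0,0,0,0,0,0,0,0,0,0,0,0,0]
  force: 30

```text
time_s: 7.05
tool_pos: [0.5671, -0.1119, 0.0133]
tool_rot: [[-0.975, 0.221, -0.0], [0.221, 0.975, 0.0], [0.0, -0.0, -1.0]]
force: [-1.0, -0.8, 0.5]
finger_gap: 0.0249
```

```bash
python3 - <<'E'
from h import *
from station import vision,monitor
c=vision.capture("side"); m=monitor.observe(); R2=m["tool_rot"]; t2=np.array(m["tool_pos"])*1000; print(t2.round(1),np.round(R2,4).tolist())
for p in spots(c,(330,290,360,330))[:,:2]:
    X=plane(c,p,(t2[2]+7.3)/1000)*1000; print((X.round(1)),((X-[566.2,-111.5,0])@Rz(np.radians(-13)))[:2].round(1))
E
```

```text
[ 567.2 -111.9   13.4] [[-0.9753, 0.221, 0.0003], [0.221, 0.9753, -0.0001], [-0.0003, 0.0, -1.0]]
[ 560.9 -105.    20.7] [-6.6  5.1]
[ 550.  -102.5   20.7] [-17.8   5.1]
[ 547.7 -112.6   20.7] [-17.8  -5.2]
```

Request:
apply_moves:
  deltas: [-1.2,0,0,0,0,0,0,0,0,0,0,0,0,0,0,0,2,0,0,0,0,0,0,2,0,0,0,0,0,0,0,0,0,0,0]
  force: 30

```text
time_s: 7.72
tool_pos: [0.5679, -0.112, 0.009]
tool_rot: [[-0.975, 0.221, -0.001], [0.221, 0.975, 0.0], [0.001, 0.0, -1.0]]
force: [-0.2, -0.4, -0.4]
finger_gap: 0.0249
```

The slide's underside is about 2.7 mm below the rim with no contact force, so it has entered the pocket. I'll lower it the last millimetre, open partly and lift.

Request:
apply_moves:
  deltas: [0,0,1.2,0,0,0,0,0,0,0,0,0,0,0,0,0,0,0,0,0,0.55,0,0,0,0,0,0,0.55,0,0,0,0,0,0,0.55,0,0,-20,0,0,0,0.55,0,0,-40,0,0,0,0.55,0,0,-40,0,0,0,0.55,0,0,0,0,0,0,0.55]
  force: 30

```text
time_s: 8.85
tool_pos: [0.5716, -0.1132, 0.1122]
tool_rot: [[-0.975, 0.221, 0.008], [0.221, 0.975, -0.002], [-0.008, -0.001, -1.0]]
force: [-0.3, 0.8, 0.4]
finger_gap: 0.0469
```

```bash
python3 - <<'E'
from h import *
from station import vision,monitor
c=vision.capture("side"); pickle.dump(c,open("side3.pkl","wb")); m=monitor.observe(); print(m["time_s"],np.round(m["tool_pos"],4),np.round(m["tool_rot"],3).tolist())
P=spots(c,(325,285,375,335))[:,:2]
W=np.array([plane(c,p,.015)*1000 for p in P]); l=((W-[566.2,-111.5,0])@Rz(np.radians(-13)))[:,:2]; print(l.round(1).tolist(),l.mean(0))
z=lambda c,a,b,w,h:cv2.resize(c["pixels"][b:b+h,a:a+w],(640,480),interpolation=cv2.INTER_CUBIC)
cv2.imwrite("pics/seat.png",z(c,295,270,100,75)[:,:,::-1])
E
```

```text
8.9 [ 0.5698 -0.1126  0.11  ] [[-0.975, 0.221, 0.004], [0.221, 0.975, -0.001], [-0.004, -0.0, -1.0]]
[[-5.6, 5.6], [-16.6, 5.5], [16.3, -4.9], [5.3, -4.8], [-5.6, -4.8], [-16.5, -4.7]] [-3.76970204 -1.37422306]
```

View pics/seat.png

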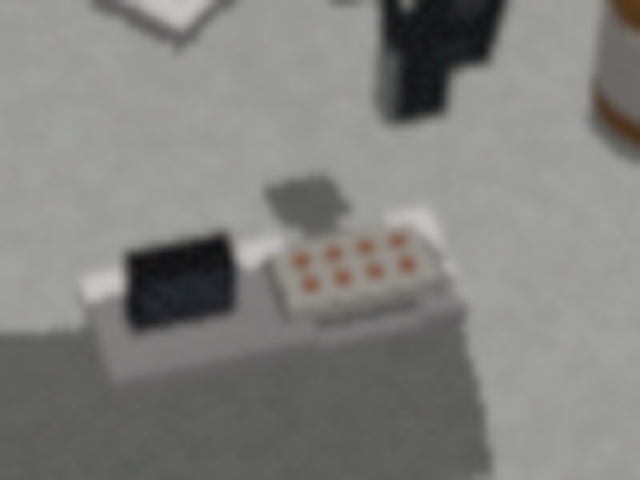

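The crop shows the slide flat in the pocket with all eight spots visible. Their spacing is right and the centre is within 0.4 mm of the pocket centre. Next is the rib, at about (508.3, -98.4), TCP z 12 mm.

Request:
apply_moves:
  deltas: [32,0,0,0,0,0,0.5,31,0.3,0,0,0,0,0.5,0,0,0,0,0,0,0.5,0,0,35,0,0,0,0.5,0,0,20,0,0,0,0.5,0,0,0,0,0,0,0.5]
  force: 80

```text
time_s: 9.65
tool_pos: [0.5051, -0.0974, 0.0507]
tool_rot: [[-0.975, 0.221, -0.005], [0.221, 0.975, 0.002], [0.005, 0.0, -1.0]]
force: [-0.9, -0.7, 1.1]
finger_gap: 0.0428
```

Request:
apply_moves:
  deltas: [-3.3,-0.3,20,0,0,0,0.5,0,0,12,0,0,0,0.5,0,0,6.5,0,0,0,0.5,0,0,0,0,0,0,0.5,0,0,0,0,0,0,0.5]

```text
time_s: 10.28
tool_pos: [0.5105, -0.0991, 0.0152]
tool_rot: [[-0.975, 0.221, 0.001], [0.221, 0.975, -0.0], [-0.001, -0.0, -1.0]]
force: [-0.4, 0.6, -0.4]
finger_gap: 0.0427
```

Request:
apply_moves:
  deltas: [2,0,3,0,0,0,0.5,0,0,0,0,0,0,0.5,0,0,0,0,0,0,0,0,0,0,0,0,0,0,0,0,0,0,0,0,0,0,0,0,0,0,0,0,0,0,0,0,0,0,0]
  force: 80

```text
time_s: 11.15
tool_pos: [0.5083, -0.0986, 0.0119]
tool_rot: [[-0.975, 0.221, 0.0], [0.221, 0.975, -0.0], [-0.0, -0.0, -1.0]]
force: [-0.5, -0.5, 4.2]
finger_gap: 0.0108
```

Request:
apply_moves:
  deltas: [0,0,-10,0,0,0,0,0,0,-30,0,0,0,0,0,0,-45,0,0,0,0,0,0,-45,0,0,0,0,0,0,-40,0,0,0,0,2.7,43,0,0,0,0,0,2.7,43,0,0,0,0,0,2.7,43,0,0,0,0,0,2.7,43,0,0,0,0,0,0,0,0,0,0,-0.168,0,0,0,0,0,0,-0.168,0,0,0,0,0,0,-0.168,0,0,0,0,0,0,-0.17,0,0,0,0,0,-0.163,0,0,0,0,0,0,-0.163,0,0,0,0,0,0,-0.163,0,0,0,0,0,0,0,0,0,0,0,0,0,0,0,0,0]
  force: 80

```text
validation failed for argument at $.de...
```

```bash
cat >> h.py <<'E'
C=np.array([609.2,106.6,103.6]); T=np.radians(28.1); Y=np.radians(25.6)
XF=np.array([np.cos(T)*np.cos(Y),np.cos(T)*np.sin(Y),np.sin(T)]); NF=np.array([-np.sin(T)*np.cos(Y),-np.sin(T)*np.sin(Y),np.cos(T)]); YF=np.cross(NF,XF)
RF=np.c_[XF,YF,NF]
def togo(m,off,g=(-32,0,11.9)):
    R=np.array(m["tool_rot"]); p=np.array(m["tool_pos"])*1000
    tgt=C+RF@(np.array(g)+off); Rt=np.c_[-XF,YF,-NF]
    print("face coords TCP",(RF.T@(p-C)).round(2),"go tool mm",(R.T@(tgt-p)).round(1),"turn",cv2.Rodrigues(R.T@Rt)[0].ravel().round(4),"F face",(RF.T@np.array(m["force"])).round(1),"M",np.round(m["moment"],2),"gap",round(m["finger_gap"],4),"t",m["time_s"])
E
python3 - <<'E'
from h import *
from station import vision,monitor
for n in("top","side"): pickle.dump(vision.capture(n),open(n+"4.pkl","wb"))
togo(monitor.observe(),[0,0,60])
z=lambda c,a,b,w,h:cv2.resize(c["pixels"][b:b+h,a:a+w],(400,300),interpolation=cv2.INTER_CUBIC)
cv2.imwrite("pics/lift.png",np.hstack([z(load("top4"),220,160,120,90),z(load("side4"),250,140,140,105)])[:,:,::-1])
E
```

```text
face coords TCP [-201.68 -141.45    3.74] go tool mm [  -4.4  183.9 -140.1] turn [-0.1644 -0.4714 -0.6559] F face [1.  1.3 4.8] M [ 0.08  0.21 -0.1 ] gap 0.0106 t 11.25
```

View pics/lift.png

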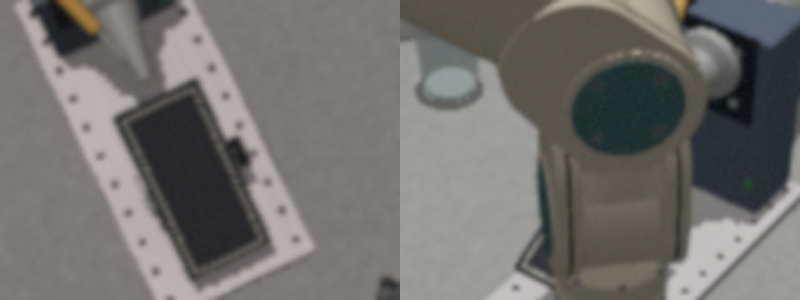

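The move was refused because I miscounted the row, so this picture only shows the empty platform with the arm in front of it in the side view. I'll send it again in shorter calls.

Request:
apply_moves:
  deltas: [0,0,-10,0,0,0,0,0,0,-30,0,0,0,0,0,0,-45,0,0,0,0,0,0,-45,0,0,0,0,0,0,-40,0,0,0,0,2.7,43,0,0,0,0,0,2.7,43,0,0,0,0,0,2.7,43,0,0,0,0,0,2.7,43,0,0,0,0,0]
  force: 80

```text
time_s: 12.38
tool_pos: [0.535, 0.0729, 0.1814]
tool_rot: [[-0.975, 0.221, -0.001], [0.221, 0.975, -0.0], [0.001, -0.0, -1.0]]
force: [-0.4, 0.0, -1.6]
finger_gap: 0.0106
```

Request:
apply_moves:
  deltas: [0,0,0,0,0,-0.168,0,0,0,0,0,0,-0.168,0,0,0,0,0,0,-0.168,0,0,0,0,0,0,-0.17,0,0,0,0,0,-0.163,0,0,0,0,0,0,-0.163,0,0,0,0,0,0,-0.163,0,0,0,0,0,0,0,0,0,0,0,0,0,0,0,0]
  force: 80

```text
time_s: 13.5
tool_pos: [0.5368, 0.0713, 0.1828]
tool_rot: [[-0.794, -0.436, 0.423], [-0.385, 0.9, 0.204], [-0.47, -0.001, -0.883]]
force: [0.9, 0.1, -0.3]
finger_gap: 0.0107
```

```bash
python3 - <<'E'
from h import *
from station import vision,monitor
for n in("top","side"): pickle.dump(vision.capture(n),open(n+"4.pkl","wb"))
togo(monitor.observe(),[0,0,60])
z=lambda c,a,b,w,h:cv2.resize(c["pixels"][b:b+h,a:a+w],(400,300),interpolation=cv2.INTER_CUBIC)
cv2.imwrite("pics/lift2.png",np.hstack([z(load("top4"),220,140,160,120),z(load("side4"),230,100,180,135)])[:,:,::-1])
E
```

```text
face coords TCP [-31.55  -1.16 108.1 ] go tool mm [ 0.5  1.2 36.2] turn [0.0003 0.0009 0.0054] F face [-1.5 -1.  -0.2] M [-0.3   0.62  0.03] gap 0.0109 t 13.6
```

View pics/lift2.png

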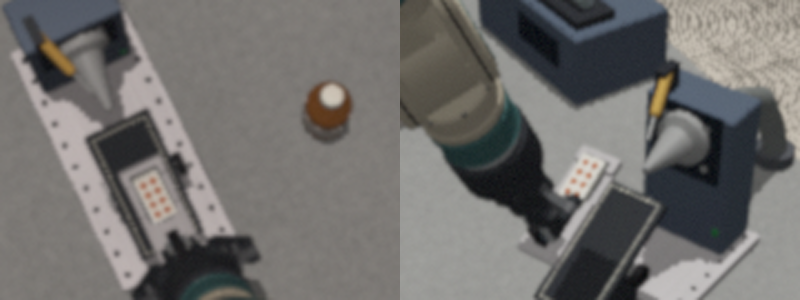

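Both views show the carrier over the platform, slide still seated, spots at about (282,218) top and (312,177) side. I'll triangulate the spots to check the carrier's pose in the grip.

```bash
cat >> h.py <<'E'
def slidepose(t,s,bt,bs):
    """triangulated spots in face coords, ordered; expects spots 11 x 10.5 mm"""
    A=spots(t,bt)[:,:2];B=spots(s,bs)[:,:2]; print(len(A),len(B))
    M=[(np.linalg.norm(proj(s,tri(t,a,s,b)[0])-b)+tri(t,a,s,b)[1]*400,i,j) for i,a in enumerate(A) for j,b in enumerate(B)]
    # order both by direction of XF/YF projected
    def order(c,P,X0):
        o=proj(c,X0/1000); J=np.c_[proj(c,(X0+XF)/1000)-o,proj(c,(X0+YF)/1000)-o]; l=(P-P.mean(0))@np.linalg.inv(J).T
        k=sorted(range(len(P)),key=lambda i:(round(l[i,0]/11-.5),l[i,1])); return P[k]
    X0=C+RF@[27,0,15]
    A,B=order(t,A,X0),order(s,B,X0); Q=[tri(t,a,s,b) for a,b in zip(A,B)]
    X=(np.array([q[0] for q in Q])*1000-C)@RF; print("resid",max(q[1] for q in Q)*1000); print(X.round(1).tolist())
    x=(X-X.mean(0)); e=np.linalg.svd(x)[2]
    ux=X[-2:].mean(0)-X[:2].mean(0); uy=X[1::2].mean(0)-X[::2].mean(0)
    print("centre",X.mean(0).round(2),"len",np.linalg.norm(ux).round(1),np.linalg.norm(uy).round(1),"yaw",np.degrees(ux[1]/ux[0]).round(2),"yaw(y)",np.degrees(-uy[0]/uy[1]).round(2),"pitch",np.degrees(ux[2]/ux[0]).round(2),"roll",np.degrees(uy[2]/uy[1]).round(2))
E
python3 - <<'E'
from h import *
slidepose(load("top4"),load("side4"),(268,204,296,232),(295,160,330,195))
E
```

```text
8 8
resid 2.084925937073617
[[8.4, -6.2, 113.8], [7.6, 4.4, 112.6], [19.3, -5.9, 113.5], [19.0, 4.7, 113.5], [30.1, -5.5, 113.3], [29.8, 5.0, 113.4], [41.3, -5.2, 113.3], [40.9, 5.2, 113.2]]
centre [ 24.56  -0.44 113.32] len 33.1 10.5 yaw 1.64 yaw(y) 2.31 pitch 0.15 roll -1.71
```

Request:
apply_moves:
  deltas: [-2.4,0.8,30,0,0,0.005,0,0,0,30,0,0,0,0,0,0,18,0,0,0,0,0,0,0,0,0,0,0,0,0,0,0,0,0,0]
  force: 80

```text
time_s: 14.22
tool_pos: [0.5718, 0.0894, 0.1152]
tool_rot: [[-0.796, -0.433, 0.424], [-0.381, 0.902, 0.205], [-0.471, 0.001, -0.882]]
force: [0.4, -0.0, -2.2]
finger_gap: 0.0107
```

```bash
python3 - <<'E'
from h import *
from station import vision,monitor
for n in("top","side"): pickle.dump(vision.capture(n),open(n+"5.pkl","wb"))
m=monitor.observe(); togo(m,[0,0,0],(-29.1,-.3,10.8))
X0=C+RF@[27,0,42]; bt,bs=[proj(load(n),X0/1000).astype(int) for n in("top5","side5")]; print(bt,bs)
slidepose(load("top5"),load("side5"),(bt[0]-16,bt[1]-16,bt[0]+16,bt[1]+16),(bs[0]-18,bs[1]-18,bs[0]+18,bs[1]+18))
E
```

```text
face coords TCP [-31.19   0.64  30.02] go tool mm [-2.1 -1.  19.2] turn [ 0.001   0.0005 -0.0004] F face [-0.7 -0.1 -1.8] M [-0.32  0.65 -0.04] gap 0.0105 t 14.325
[276 209] [320 194]
8 8
resid 0.4979674128296012
[[9.5, -4.7, 32.8], [9.9, 5.6, 34.4], [20.9, -4.7, 34.3], [20.8, 5.4, 34.4], [31.7, -4.6, 34.0], [31.9, 5.4, 34.5], [42.9, -5.0, 34.7], [42.7, 5.4, 34.1]]
centre [26.28  0.35 34.16] len 33.1 10.2 yaw -0.33 yaw(y) -0.45 pitch 1.32 roll 2.39
```

Request:
apply_moves:
  deltas: [-0.8,-0.2,8,0,0,0,0,0,0,5,0,0,0,0,0,0,2,0,0,0,0,0,0,0,0,0,0,0,0,0,0,0,0,0,0]
  force: 80

```text
time_s: 14.95
tool_pos: [0.5771, 0.0924, 0.101]
tool_rot: [[-0.797, -0.432, 0.423], [-0.38, 0.902, 0.205], [-0.47, 0.002, -0.883]]
force: [0.4, 0.1, -1.8]
finger_gap: 0.0109
```

```bash
python3 - <<'E'
from h import *
from station import monitor
togo(monitor.observe(),[0,0,0],(-29.8,.5,10.8))
E
```

```text
face coords TCP [-32.12   1.08  14.25] go tool mm [-2.3 -0.6  3.4] turn [ 0.002  -0.0014 -0.0011] F face [-0.5 -0.  -1.8] M [-0.3   0.64 -0.  ] gap 0.0109 t 14.95
```

Request:
apply_moves:
  deltas: [-1.7,-0.5,0,0,0,0,0,0,0,0.8,0,0,0,0,0,0,0,0,0,0,0,0,0,0,0,0,0,0]
  force: 80

```text
time_s: 15.45
tool_pos: [0.579, 0.0928, 0.1011]
tool_rot: [[-0.797, -0.432, 0.423], [-0.38, 0.902, 0.205], [-0.47, 0.002, -0.883]]
force: [1.0, 0.9, -1.4]
finger_gap: 0.011
```

```bash
cat > look.py <<'E'
from h import *
from station import vision,monitor
import sys
k=sys.argv[1]
for n in("top","side"): pickle.dump(vision.capture(n),open(n+k+".pkl","wb"))
togo(monitor.observe(),[0,0,0],(-29.8,.5,10.8))
X0=C+RF@[27,0,17]; bt,bs=[proj(load(n+k),X0/1000).astype(int) for n in("top","side")]
slidepose(load("top"+k),load("side"+k),(bt[0]-16,bt[1]-16,bt[0]+16,bt[1]+16),(bs[0]-18,bs[1]-18,bs[0]+18,bs[1]+18))
E
python3 look.py 6
```

```text
face coords TCP [-30.47   0.62  13.42] go tool mm [-0.7 -0.1  2.6] turn [ 0.0021 -0.0015 -0.0011] F face [-0.6 -0.2 -1.5] M [-0.26  0.64 -0.02] gap 0.0107 t 15.55
8 8
resid 0.5974545799013815
[[9.9, -4.7, 16.8], [10.5, 5.7, 17.8], [21.3, -5.0, 18.0], [21.2, 5.6, 17.7], [32.1, -4.9, 18.3], [32.3, 5.4, 18.2], [43.3, -4.9, 17.3], [43.2, 5.5, 17.2]]
centre [26.7   0.33 17.65] len 33.0 10.4 yaw -0.29 yaw(y) -0.6 pitch -0.02 roll 0.78
```

Request:
apply_moves:
  deltas: [-0.2,0,0.5,0,0,0,0,0,0,0.5,0,0,0,0,0,0,0.5,0,0,0,0,0,0,0,0,0,0,0,0,0,0,0,0,0,0]
  force: 80

```text
time_s: 16.18
tool_pos: [0.5798, 0.0932, 0.0999]
tool_rot: [[-0.797, -0.432, 0.423], [-0.38, 0.902, 0.205], [-0.47, 0.002, -0.883]]
force: [-0.4, -0.0, -2.7]
finger_gap: 0.0107
```

```bash
python3 -c "
from h import *
from station import monitor
togo(monitor.observe(),[0,0,0],(-29.8,.5,10.8))"
```

```text
face coords TCP [-30.19   0.61  11.93] go tool mm [-0.4 -0.1  1.1] turn [ 0.0021 -0.0014 -0.0011] F face [-1.6  0.2 -2.2] M [-0.35  0.63  0.03] gap 0.0107 t 16.175
```

Still no contact (about 1 mm left by camera). I'll go down in half-millimetre steps.

Request:
apply_moves:
  deltas: [0,0,0.5,0,0,0,0,0,0,0.5,0,0,0,0,0,0,0,0,0,0,0]
  force: 80

```text
time_s: 16.55
tool_pos: [0.5802, 0.0934, 0.0989]
tool_rot: [[-0.797, -0.432, 0.423], [-0.38, 0.902, 0.205], [-0.47, 0.002, -0.883]]
force: [0.0, -0.7, -2.7]
finger_gap: 0.0104
```

```bash
python3 -c "
from h import *
from station import monitor
togo(monitor.observe(),[0,0,0],(-29.8,.5,10.8))"
```

```text
face coords TCP [-30.26   0.61  10.87] go tool mm [-0.5 -0.1  0.1] turn [ 0.0021 -0.0015 -0.0011] F face [-1.5 -0.6 -2.2] M [-0.29  0.66  0.01] gap 0.0104 t 16.55
```

Request:
apply_moves:
  deltas: [0,0,0.4,0,0,0,0,0,0,0.4,0,0,0,0,0,0,0,0,0,0,0]
  force: 80

```text
time_s: 16.92
tool_pos: [0.5804, 0.0935, 0.0983]
tool_rot: [[-0.797, -0.432, 0.423], [-0.38, 0.902, 0.205], [-0.47, 0.002, -0.883]]
force: [-1.1, -1.4, -0.1]
finger_gap: 0.0109
```

```bash
python3 look.py 7
```

```text
face coords TCP [-30.34   0.62  10.23] go tool mm [-0.5 -0.1 -0.6] turn [ 0.002  -0.0016 -0.0012] F face [-2.4  1.4  2.3] M [-0.28  0.64 -0.02] gap 0.0107 t 17.025
8 8
resid 0.5316273154943866
[[10.1, -4.7, 13.9], [10.5, 5.1, 15.2], [21.4, -4.8, 14.7], [21.3, 5.4, 14.6], [32.3, -5.1, 14.8], [32.5, 5.2, 15.1], [43.4, -4.8, 14.7], [43.4, 5.1, 15.4]]
centre [26.87  0.18 14.79] len 33.1 10.1 yaw -0.13 yaw(y) -0.79 pitch 0.85 roll 3.32
```

Contact is starting: the normal force rose about 4 N, and the slide centre is at (26.9, 0.2) against (27, 0). I'll press slightly more.

Request:
apply_moves:
  deltas: [0,0,0.3,0,0,0,0,0,0,0.3,0,0,0,0,0,0,0,0,0,0,0]
  force: 80

```text
time_s: 17.4
tool_pos: [0.5805, 0.0936, 0.0982]
tool_rot: [[-0.797, -0.432, 0.423], [-0.38, 0.902, 0.205], [-0.47, 0.002, -0.883]]
force: [-8.3, -1.6, 6.1]
finger_gap: 0.0109
```

```bash
python3 -c "
from h import *
from station import monitor
togo(monitor.observe(),[0,0,0],(-29.8,.5,10.8))"
```

```text
face coords TCP [-30.36   0.65  10.09] go tool mm [-0.6 -0.1 -0.7] turn [ 0.002  -0.0017 -0.0013] F face [-4.3  2.1  9.2] M [-0.35  0.87  0.08] gap 0.0109 t 17.4
```

Request:
apply_moves:
  deltas: [0,0,0,0,0.006,0,0,0,0,0,0,0,0,0,0,0,0,0,0,0,0]
  force: 80

```text
time_s: 17.77
tool_pos: [0.5804, 0.0935, 0.0982]
tool_rot: [[-0.799, -0.432, 0.418], [-0.382, 0.902, 0.202], [-0.464, 0.002, -0.886]]
force: [-9.1, -3.1, 6.5]
finger_gap: 0.0105
```

```bash
python3 -c "
from h import *
from station import monitor
m=monitor.observe();togo(m,[0,0,0],(-29.8,.5,10.8)); print(np.array(m['tool_rot'])[2],RF.T@np.array(m['moment']))"
```

```text
face coords TCP [-30.43   0.65  10.11] go tool mm [-0.6 -0.1 -0.7] turn [ 0.0019 -0.0076 -0.0013] F face [-5.4  1.2 10.3] M [-0.22  0.72  0.05] gap 0.0105 t 17.775
[-0.46425593  0.00233489 -0.88569802] [ 0.12662977  0.74233937 -0.01171395]
```

The centre of pressure now sits about under the grip and moved smoothly with a tiny tilt, so the carrier lies flush at about 12 N. Last check by camera.

```bash
python3 look.py 8; python3 - <<'E'
from h import *
t0,t=load("top0"),load("top8"); s0,s=load("side0"),load("side8")
z=lambda c,a,b,w,h:cv2.resize(c["pixels"][b:b+h,a:a+w],(400,300),interpolation=cv2.INTER_CUBIC)
cv2.imwrite("pics/fin.png",np.vstack([np.hstack([z(t,238,170,80,60),z(s,272,175,100,75)]),cv2.resize(np.hstack([t["pixels"],s["pixels"]]),(800,300))])[:,:,::-1])
E
```

```text
face coords TCP [-30.4    0.65  10.11] go tool mm [-0.6 -0.2 -0.7] turn [ 0.002  -0.0076 -0.0013] F face [-4.3  0.3 10.3] M [-0.26  0.68  0.05] gap 0.0104 t 17.875
8 8
resid 0.38928919674234147
[[10.1, -4.5, 13.6], [10.5, 5.0, 15.3], [21.5, -4.7, 14.6], [21.3, 5.3, 14.7], [32.4, -4.9, 14.5], [32.5, 5.3, 15.2], [43.3, -4.8, 14.7], [43.4, 5.1, 15.3]]
centre [26.89  0.21 14.74] len 33.1 10.0 yaw -0.21 yaw(y) -0.62 pitch 0.95 roll 4.73
```

View pics/fin.png

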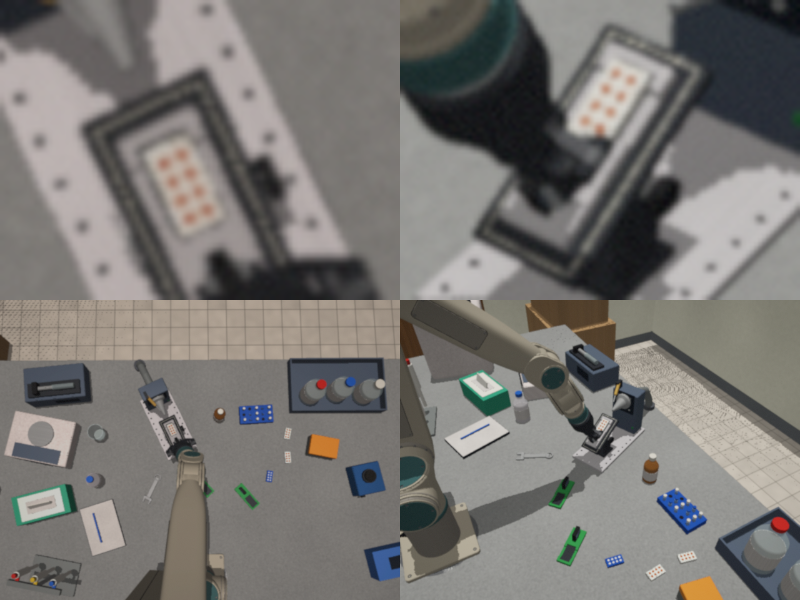

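```bash
python3 -c "
from station import ctrl; print(ctrl.hand_in())"
```

```text
the job is handed in; nothing more can be done
None
```

The white slide is seated in the pocket, and the carrier lies on the tilted platform inside the outline with the slide end uphill. The arm is still holding it there by the grip. I handed the job in at about 18 s on the robot's clock.

**Last checks:**
- **Position:** in the platform's axes the slide centre is at (26.9, 0.2) mm against (27, 0). Its yaw is off by less than 1°, and its spots are 14.7 mm above the face, where 15 mm is expected.
- **Pressing:** the force along the platform's normal is about 10 to 12 N, acting roughly under the grip, so the contact looks flush. The grip is set at 80 N.
- **Platform and bench:** the outline sits at the same pixels as before, so the tilt appears unchanged. Nothing else I could see on the bench had moved.

**What disagreed:**
- **Roll and pitch from the spots:** the last triangulation gave 4.7° and 1°. I put this down to noise, because the spot rows are only 10.5 mm apart and one spot is beside the finger. The tool's own roll was within about 0.1°, and its pitch within about 0.5° of the measured platform tilt.
- **Calibration:** the two cameras and the arm differed by about 1 to 2 mm, so I placed the carrier by the cameras and found the contact by force.
- **Refused moves:** two move calls were refused because I miscounted the numbers. I sent them again in full, with no effect on the scene.

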